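# Fill and pack a craft kit box at the sliding filling stand

## Robot

A 7-joint arm with a two-finger parallel gripper is mounted at the origin on the work surface. World frame = base frame: x ahead of the robot, y to its left, z up, the work surface at z = 0. Lengths are in m, angles in rad, forces in N, time in s.
With the tool pointing down it reaches from about 0.35 to 0.9 m from the base axis. Payload 19.9 kg.
Tool frame: the origin (TCP) lies between the finger pads; the fingertips stand 19 mm ahead of it and the grasp point (between the pads) is the TCP; z points along the fingers, y is the line along which they close (so a half turn about z gives the same grasp; the last joint's range is limited). The gripper opens to 94 mm and grips with 3 to 60 N. Pads are 16 mm wide; open, the fingers measure 119 mm over their backs; the gripper's body (75 mm by 177 mm) begins 78 mm behind the grasp point.
Start: joints at [1.196, 0.417, -0.01, 1.614, 0.005, 1.111, -0.053], TCP at [0.205, -0.59, 0.224] pointing down, gripper open.
Joint ranges: [-2.81, 2.81], [-0.39, 2.02], [-1.27, 1.25], [0.06, 2.57], [-1.19, 4.33], [0.19, 2], [-2.82, 2.82]. Speed limits (rad/s): [1.89, 1.89, 2.39, 2.39, 3.01, 3.01, 3.01].

## Interface

Orientations are given as a 3x3 rotation matrix whose columns are the frame's x, y, z axes.
In Python, from rig import robot gives the robot as it stands. Calls block until the motion is done:
- robot.move_ptp(position, orientation): joint-space move of the TCP to a pose.
- robot.move_linear(position, velocity=0.15, frame=None, threshold=None): straight line of the TCP; frame=None keeps the orientation; velocity is the mean speed in m/s. With threshold (N) it stops when the force on the tool has changed by that much, and returns True; else False.
- robot.goto_joints(angles): joint-space move.
- robot.gripper_to(opening): finger opening in m; the grip force is fixed at half the most; returns when the fingers have stopped.
- robot.pause(seconds).
- robot.ik(position, orientation): joint angles nearest the present ones, or None.
- robot.get_state(): the state.
- robot.grab_frame(name): name is "scene" or "side" or "wrist"; returns the picture (420x560x3 uint8, red, green, blue); there is no depth.
- robot.camera_info(name): a dict with "fx", "fy", "cx", "cy" (pixels), "rvec" (rotation vector, rad) and "tvec" (3), from world to camera coordinates, as OpenCV has them. Camera axes: x right, y down, z forward; pixel columns grow to the right and rows downward; lengths in m; the calibration is good to about 2 mm. A picture is of the moment at which its call begins: read the wrist's pose just before it. camera_info takes no time and is no camera call; for the wrist camera it gives the pose at the moment of the call.
A pose or a line that the arm cannot do raises robot.PlanningError and nothing moves.
- robot.sign_off(): hands the job in; it is judged then, once.
The state is a dict: "time": time; "qpos": joint angles; "joint_vel": joint speeds; "effort": joint torques, N m; "ee_pos": TCP position; "tool_rot": TCP orientation; "force": force on the tool from outside, world axes, zero at the start; "moment": the same for the moment, N m; "opening": finger opening in m; "grasp_force": force on a finger pad.
Only numpy, scipy, OpenCV 4.12 (cv2) and the standard library are available. Lean on these libraries where they do the work, as an engineer would, in place of code of your own. Each camera call takes 0.05 s, during which the arm holds its last target. There are 200 camera calls.

## Task

Pack the craft kit: push the kit box along its rail fully home under the hopper, then tip the twine spools out of the trays into the hopper so that every spool lands in the box, and set the empty trays back down flat on the bench. Then pull the box right out to its outer stop and stand every card pack on its short end in the box's card slots, one to a slot. Leave everything else on the bench where it is.

Things in the scene. Friction and masses are not known exactly. Their poses are not given: they have to be found in the camera images.
- stand: Fixed filling stand: grey base plate 170 x 510 mm with two rails along its y, a grey back post (50 mm wide, 182 mm high, 125 mm from the hopper's axis toward +x) and a steel hopper. Origin on the bench under the hopper's centre; z up, x across the rail away from the robot. The kit box comes in under the spout moving toward +y and out toward -y.
- hopper (a point): Centre of the round hopper's rim, 183 mm above the bench; axes as stand. Mouth 170 mm across inside at the rim, narrowing to a 104 mm wide spout that ends 108 mm above the bench.
- kit_box (a joint): Slide of the kit box along the rail, m: 0 = fully home against the stop, its spool bay centred under the spout; grows as the box is pulled out, 0.15 = against the outer stop. About 2 N of sliding friction; it stays where it is left.
- box_handle (a point): Middle of the black round bar handle (12 mm thick, 80 mm long, along x) at the outer end of the kit box, 78 mm above the bench, 39 mm clear of the box wall. Axes as stand; pulling out moves it along -y. Can be taken from above with a finger either side of the bar.
- spool_bay (a point): Centre of the floor (20 mm above the bench) of the kit box's large open bay, 136 mm (x) by 128 mm (y) inside. Axes as stand. The box's 4 mm board walls rise 55 mm above the floor; outside it measures 144 mm (x) by 274 mm (y).
- card_bay (a point): Centre of the floor (20 mm above the bench) of the kit box's card bay, on the handle side of the spool bay, robot side of the box (beside it lie leaflets). Axes as stand. Dividers 55 mm high part it into three slots, each 72 mm (x) by 42 mm (y), centred at y = -46, 0, +46 mm. A slot takes one pack standing on its short end, big faces to +y and -y; it may lean on a divider.
- tray1: Aluminium pouring tray 1, 0.16 kg: pan 104 (x) by 80 mm (y), walls 30 mm high (back 40), open in front (+x) but for a lip 3 mm above the 3 mm floor. Origin: centre of the pan's underside; z up, +x to the lip. Holds none to two spools lying across it; they stay in while it is level and roll out over the lip when tipped lip-down beyond about 35 degrees.
- tray1_grip (a point): Middle of tray 1's dark wooden grip, an upright block behind the pan: 16 mm thick (y), 54 mm long (x), top 66 mm high; this point is 44 mm above the underside and 79 mm behind the pan's centre. Axes as the tray.
- tray1_lip (a point): Middle of tray 1's pouring lip (52 mm ahead of the pan's centre, 6 mm above the underside). Axes as the tray.
- tray2: Aluminium pouring tray 2, 0.16 kg: pan 104 (x) by 80 mm (y), walls 30 mm high (back 40), open in front (+x) but for a lip 3 mm above the 3 mm floor. Origin: centre of the pan's underside; z up, +x to the lip. Holds none to two spools lying across it; they stay in while it is level and roll out over the lip when tipped lip-down beyond about 35 degrees.
- tray2_grip (a point): Middle of tray 2's dark wooden grip, an upright block behind the pan: 16 mm thick (y), 54 mm long (x), top 66 mm high; this point is 44 mm above the underside and 79 mm behind the pan's centre. Axes as the tray.
- tray2_lip (a point): Middle of tray 2's pouring lip (52 mm ahead of the pan's centre, 6 mm above the underside). Axes as the tray.
- spool_a: Spool of red and white twine with wooden flanges, 36 mm diameter, 60 mm long, 50 g; origin at its centre, y along its axis. Starts in tray 1; may be absent.
- spool_b: Spool of blue and white twine with wooden flanges, 36 mm diameter, 60 mm long, 50 g; origin at its centre, y along its axis. Starts in tray 1; may be absent.
- spool_c: Spool of green and white twine with wooden flanges, 36 mm diameter, 60 mm long, 50 g; origin at its centre, y along its axis. Starts in tray 2; may be absent.
- spool_d: Spool of yellow and white twine with wooden flanges, 36 mm diameter, 60 mm long, 50 g; origin at its centre, y along its axis. Starts in tray 2; may be absent.
- pack1: Boxed pack of cards, brown with a green band: 120 mm (x) by 60 mm (y) by 28 mm (z), 0.14 kg, origin at its centre. Starts lying flat on its big face; may be absent.
- pack2: Boxed pack of cards, brown with a red band: 120 mm (x) by 60 mm (y) by 28 mm (z), 0.14 kg, origin at its centre. Starts lying flat on its big face; may be absent.
- pack3: Boxed pack of cards, brown with a blue band: 120 mm (x) by 60 mm (y) by 28 mm (z), 0.14 kg, origin at its centre. Starts lying flat on its big face; may be absent.
- tape_dispenser: Bystander, leave alone: white desk tape dispenser, 150 x 60 x 75 mm; origin at the centre of its underside.
- pen_pot: Bystander, leave alone: green glass pot of pens, 76 mm wide, 90 mm high with pens to 165 mm; origin at the centre of its underside.
- vase: Bystander, leave alone: white vase of dried flowers, 84 mm wide, 120 mm high with flowers to 230 mm; origin at the centre of its underside.
- stapler: Bystander, leave alone: blue stapler, 140 x 35 x 47 mm; origin at the centre of its underside.
- washi_roll: Bystander, leave alone: red roll of paper tape lying flat, 68 mm across, 30 mm high; origin at the centre of its underside.

How it is judged:
By the outcome, as a careful person would: the job done as asked, in the order asked, and still so for the second after the job is handed in, with the robot touching nothing.
Of spool_a, spool_b, spool_c, spool_d only 2 to 4 are there at a start; the rules pass over those that are not, and their reading is None.
Of pack1, pack2, pack3 only 2 to 3 are there at a start; the rules pass over those that are not, and their reading is None.
At some moment in a run one of pack1, pack2, pack3 may be knocked a few centimetres aside while the robot is not near it.
It also fails if it takes over 210 s, if anything falls off the work surface, if the arm or the gripper's body presses on something with over 40 N, if the wrist force passes 120 N, or if a joint passes its speed limit or range.

## Working session

There is one attempt and no reset: what is moved stays moved. The work goes in short steps, each a Python script; the robot and the scene stay as the last script left them, time stands still between calls to the robot, and variables do not carry over. Pictures are saved under pics/ and viewed, at most 14 in all, crops included, and the job is handed in when it is done.

```bash
mkdir -p pics; ls; python3 - <<'E'
from rig import robot
import cv2,numpy as np
for n in("scene","side","wrist"):
    im=robot.grab_frame(n); cv2.imwrite(f"pics/{n}0.png",im[:,:,::-1])
    c=robot.camera_info(n); R=cv2.Rodrigues(np.array(c["rvec"]))[0]; print(n,c["fx"],c["cx"],c["cy"],(-R.T@np.array(c["tvec"]).ravel()).round(3),R[2].round(2))
E
```

```text
pics
scene 400.9497352197181 285.09462079690724 216.3657249848777 [ 1.275 -0.222  1.016] [-0.61  0.18 -0.77]
side 415.57329457557364 280.56908275854323 215.23455109804178 [0.285 0.819 0.973] [ 0.26 -0.68 -0.69]
wrist 316.3290627939143 278.8742730098006 215.36403494358038 [ 0.268 -0.568  0.384] [-0.22 -0.08 -0.97]
```

View pics/scene0.png

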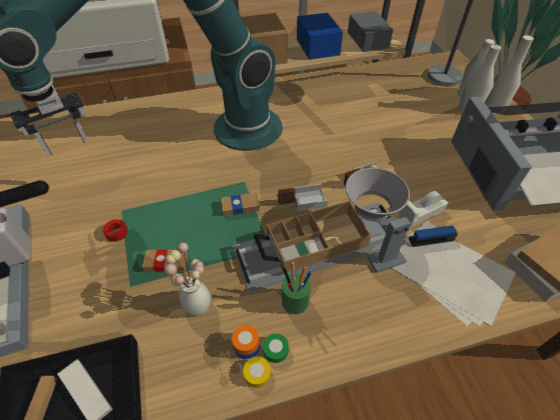

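View pics/side0.png

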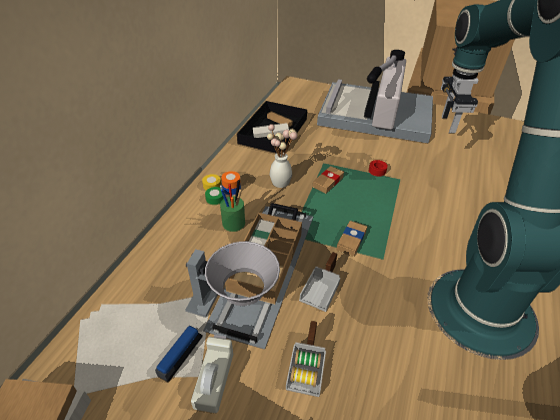

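View crops.

Scene: vase (195,295), pen pot (295,290), blue-band pack (240,205), red-band pack (160,260), washi (115,230), hopper rim (377,190), a tray at (310,195). Side: an apparently empty tray (320,290), and a tray with green and yellow spools (305,370). I'll enlarge both.

```bash
cat > h.py <<'E'
from rig import robot
import numpy as np, cv2
def cam(n):
    c=robot.camera_info(n); K=np.array([[c["fx"],0,c["cx"]],[0,c["fy"],c["cy"]],[0,0,1]])
    return K,cv2.Rodrigues(np.array(c["rvec"],float))[0],np.array(c["tvec"],float).ravel()
def ray(n,p,z,C=None):
    K,R,t=C or cam(n); o=-R.T@t; d=R.T@np.linalg.solve(K,[p[0],p[1],1]); return (o+d*(z-o[2])/d[2]).round(4)
def proj(n,X,C=None):
    K,R,t=C or cam(n); q=(K@(R@np.asarray(X,float).reshape(-1,3).T+t[:,None])); return (q[:2]/q[2]).T.round(1)
def crop(im,x0,x1,y0,y1,s,fn):
    cv2.imwrite(fn,cv2.resize(im[y0:y1,x0:x1,::-1],None,fx=s,fy=s,interpolation=cv2.INTER_CUBIC))
E
python3 - <<'E'
from h import *
a=cv2.imread("pics/side0.png")[:,:,::-1]; crop(a,180,400,190,400,2.8,"pics/side_c.png")
a=cv2.imread("pics/scene0.png")[:,:,::-1]; crop(a,220,480,150,300,3,"pics/scene_c.png")
E
```

```text
(no output)
```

View pics/side_c.png

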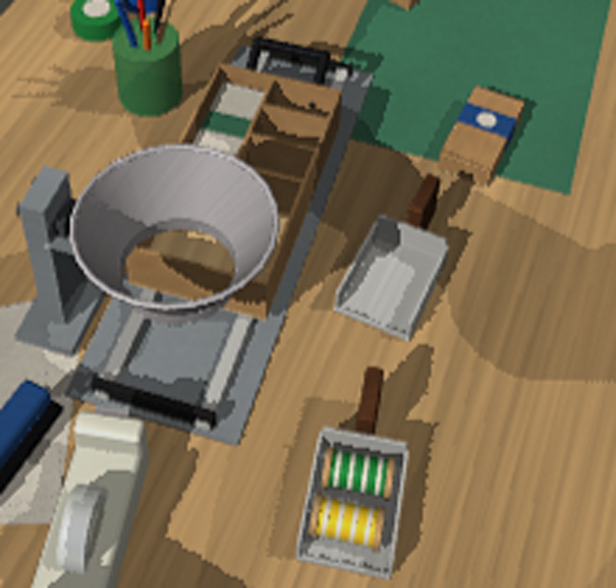

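View pics/scene_c.png

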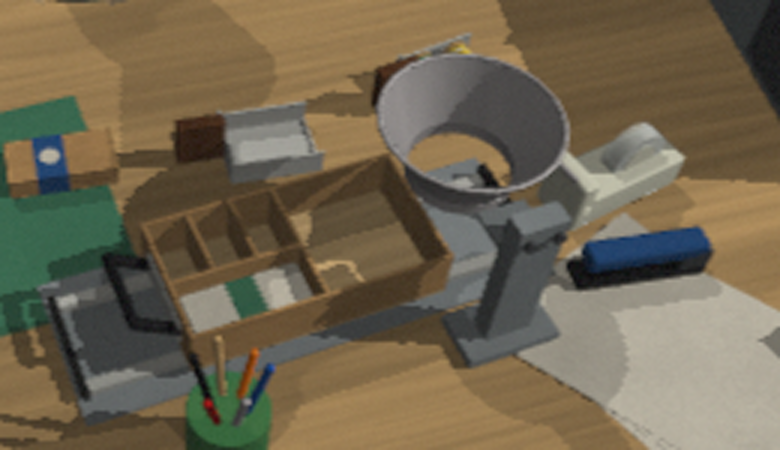

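Crops: the near tray is empty. The far tray (tray 2) holds green and yellow spools. The box is part-way out, and its card bay's three slots are on the robot side. Pixel picks to positions next.

```bash
python3 - <<'E'
from h import *
S=lambda x,y:(180+x/2.8,190+y/2.8); C=lambda x,y:(220+x/3,150+y/3)
print("rim",ray("scene",C(473,124),.183),ray("side",S(175,228),.183))
print("rim extents",[ray("side",S(*p),.183) for p in((72,228),(278,228))])
print("box",[ray("scene",C(*p),.075)[:2] for p in((145,228),(393,158),(450,260),(192,345))])
print("handle",[ray("scene",C(*p),.084)[:2] for p in((108,257),(136,325))], [ray("side",S(*p),.084)[:2] for p in((252,42),(328,55))])
print("plate",[ray("side",S(*p),.006)[:2] for p in((240,443),(372,72))])
print("t2 rim",[ray("side",S(*p),z)[:2] for p,z in(((298,558),.03),((390,577),.03),((318,428),.04),((409,440),.04))],"grip",[ray("side",S(*p),.066)[:2] for p in ((373,368),(373,385))])
print("t1 rim",[ray("scene",C(*p),z)[:2] for p,z in(((305,104),.03),((322,153),.03),((226,112),.04),((232,182),.04))],"grip",ray("scene",C(200,125),.066))
print("t1 side",[ray("side",S(*p),z)[:2] for p,z in(((338,300),.03),((410,335),.03),((382,218),.04),((447,235),.04))])
im=cv2.cvtColor(cv2.imread("pics/scene0.png"),cv2.COLOR_BGR2HSV)
print("blue pack",[ray("scene",C(*p),.028)[:2] for p in((5,143),(110,132),(118,178),(10,195))])
for n,r,z in(("scene",(140,185,240,280),.028),("side",(310,350,160,195),.028)):
    im=cv2.imread(f"pics/{n}0.png")[r[2]:r[3],r[0]:r[1]].astype(int)
    m=(im[:,:,2]>110)&(im[:,:,1]<60)&(im[:,:,0]<60); y,x=np.nonzero(m); print(n,m.sum(),ray(n,(x.mean()+r[0],y.mean()+r[2]),z))
E
```

```text
rim [0.607  0.2519 0.183 ] [0.5952 0.2593 0.183 ]
rim extents [array([0.677 , 0.2932, 0.183 ]), array([0.5131, 0.2254, 0.183 ])]
box [array([ 0.5621, -0.0588]), array([0.5424, 0.2128]), array([0.6801, 0.2167]), array([ 0.7054, -0.0514])]
handle [array([ 0.5935, -0.1035]), array([ 0.6761, -0.0968])] [array([ 0.6697, -0.0876]), array([ 0.5822, -0.1006])]
plate [array([0.5038, 0.3345]), array([ 0.5487, -0.1733])]
t2 rim [array([0.4142, 0.4224]), array([0.3397, 0.4088]), array([0.4383, 0.3124]), array([0.3605, 0.293 ])] grip [array([0.4091, 0.2527]), array([0.4036, 0.269 ])]
t1 rim [array([0.4048, 0.168 ]), array([0.4797, 0.1614]), array([0.4017, 0.0752]), array([0.5007, 0.0515])] grip [0.4358 0.0347 0.066 ]
t1 side [array([0.4698, 0.171 ]), array([0.3928, 0.1827]), array([0.4603, 0.065 ]), array([0.3922, 0.0608])]
blue pack [array([ 0.3706, -0.1691]), array([ 0.3856, -0.0541]), array([ 0.4529, -0.0615]), array([ 0.4451, -0.1773])]
scene 131 [ 0.5567 -0.3858  0.028 ]
side 63 [ 0.5523 -0.3844  0.028 ]
```

```bash
cat >> h.py <<'E'
def down(yaw):   # tool down, closing axis y at heading yaw
    y=np.array([np.cos(yaw),np.sin(yaw),0]); z=np.array([0,0,-1.]); return np.c_[np.cross(y,z),y,z]
def snap(n,fn):
    C=cam(n); im=robot.grab_frame(n); cv2.imwrite(fn,im[:,:,::-1]); np.savez(fn+".npz",K=C[0],R=C[1],t=C[2]); return im,C
def ldc(fn):
    d=np.load(fn+".npz"); return d["K"],d["R"],d["t"]
YS=np.radians(5)
def st(x,y,H=(0.60,0.255)):  # stand xy -> world xy
    c,s=np.cos(YS),np.sin(YS); return np.array([H[0]+c*x-s*y,H[1]+s*x+c*y])
E
python3 - <<'E'
from h import *
print("vase foot",ray("scene",(195,308),0),"pot",ray("scene",(295,306),0))
R=down(YS+np.pi/2)
q=robot.ik([.632,-.099,.078],R); R2=down(YS-np.pi/2); q2=robot.ik([.632,-.099,.078],R2); print(q,q2)
for p in([.4,-.25,.36],[.60,-.099,.30]):
    robot.move_ptp(p,R)
snap("wrist","pics/w1.png"); print(robot.get_state()["qpos"],robot.get_state()["time"])
E
```

```text
vase foot [ 0.7273 -0.3116  0.    ] pot [ 0.7963 -0.0452  0.    ]
[ 0.58254005  0.70724047 -0.67485402  1.66660384  0.52052213  0.95488139
  1.37432188] [ 0.30548439  0.6207068  -0.27266943  1.676858    0.20598702  0.87226784
 -1.53528712]
[ 0.6977171   0.42749569 -0.7916342   1.54540591  0.31226796  1.29931321
  1.52289159] 3.1667
```

View pics/w1.png

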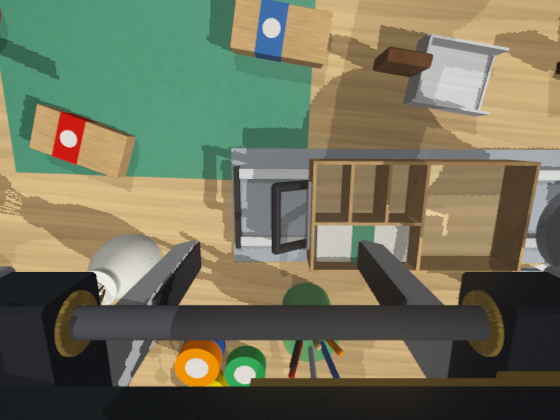

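Wrist view: handle bar from (277,184) to (276,250), box top corners (311,160), (539,162) and (312,270). Blue pack is at (280,33) and red pack at (82,140); only two packs are present. The empty tray is at (455,75).

```bash
python3 - <<'E'
from h import *
C=ldc("pics/w1.png")
r=lambda p,z: ray("",p,z,C)[:2]
print("bar",r((277,186),.084),r((276,250),.084))
b=[r(p,.075) for p in((311,160),(539,162),(531,271),(312,271))]; print("box",b)
d=b[1]-b[0]; print("yaw",np.degrees(np.arctan2(-d[0],d[1])), np.linalg.norm(d)); d=b[2]-b[3]; print(np.degrees(np.arctan2(-d[0],d[1])),np.linalg.norm(d))
print("plate",r((232,149),.006),r((540,149),.006))
print("blue",[r(p,.028) for p in((234,0),(331,13),(323,67),(232,49))])
print("red",[r(p,.028) for p in((37,103),(134,137),(120,177),(30,144))])
print("t1grip",[r(p,.066) for p in((377,58),(391,48),(432,64),(420,75))])
E
```

```text
bar [ 0.587  -0.1038] [ 0.6675 -0.0982]
box [array([ 0.5534, -0.0657]), array([0.5322, 0.2076]), array([0.6709, 0.2359]), array([ 0.6955, -0.0488])]
yaw 4.4355762524772215 0.2741210134229041
4.938475697601702 0.2857608265665537
plate [ 0.5514 -0.1708] [0.5141 0.2602]
blue [array([ 0.3741, -0.1744]), array([ 0.378 , -0.0559]), array([ 0.4393, -0.0584]), array([ 0.4284, -0.174 ])]
red [array([ 0.5139, -0.4224]), array([ 0.5461, -0.298 ]), array([ 0.601 , -0.3181]), array([ 0.5671, -0.4364])]
t1grip [array([ 0.4328, -0.0021]), array([0.4211, 0.0121]), array([0.4337, 0.0618]), array([0.4464, 0.0503])]
```

```bash
sed -i 's/^YS=.*/YS=np.radians(4.8)/' h.py; python3 - <<'E'
from h import *
R=down(YS+np.pi/2); u=np.array([-np.sin(YS),np.cos(YS),0])
robot.gripper_to(.05)
h=np.array([.628,-.100,.078])
robot.move_ptp(h+[0,0,.12],R); robot.move_linear(h,.12,threshold=10)
print(robot.get_state()["ee_pos"]); robot.gripper_to(0); s=robot.get_state(); print(s["opening"],s["grasp_force"],s["force"])
t=robot.move_linear(h+u*.13,.08,threshold=15); s=robot.get_state(); print(t,s["ee_pos"],s["force"],(s["ee_pos"]-h)@u)
robot.gripper_to(.05); s=robot.get_state(); print(s["opening"])
p=s["ee_pos"]+[0,0,.2]; robot.move_linear(p,.2)
snap("scene","pics/s2.png"); print(s["time"])
E
```

```text
[ 0.62844271 -0.09997629  0.07879345]
0.010489910099043374 29.9997478723526 [-0.3721193  -1.47608175  0.46587472]
True [0.61974954 0.00188352 0.07799743] [ 0.14925241 -3.5495745   4.1894332 ] 0.10221657659758697
0.050000311638692625
8.275
```

View pics/s2.png

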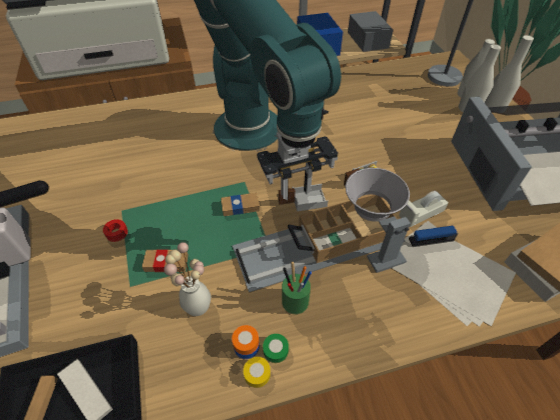

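Box moved 0.102 m and stopped against the end. It now sits under the hopper. Next, a close look at tray 2.

```bash
sed -i 's/H=(0.60,0.255)/H=(0.5987,0.252)/' h.py; python3 - <<'E'
from h import *
R=down(YS+np.pi/2)
robot.move_ptp([.40,.15,.36],R); robot.move_ptp([.35,.27,.30],R)
snap("wrist","pics/w3.png"); print(robot.get_state()["time"])
E
```

```text
11.225
```

View pics/w3.png

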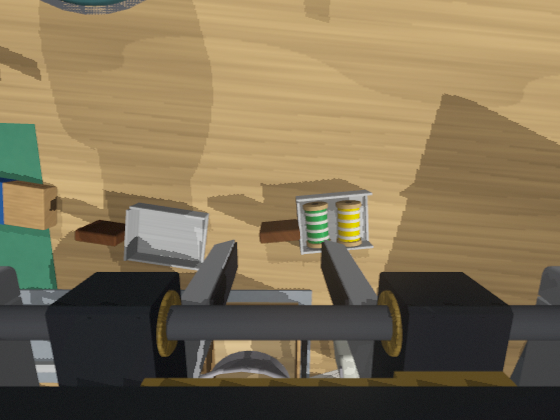

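Wrist view: tray 2 rim corners are (297,197), (370,192), (372,248) and (302,251), with its grip at about (280,230). Tray 1 is empty.

```bash
python3 - <<'E'
from h import *
C=ldc("pics/w3.png"); r=lambda p,z: ray("",p,z,C)[:2]
c=[r((297,198),.04),r((370,193),.03),r((372,246),.03),r((302,250),.04)]; print(c)
ax=(c[1]+c[2]-c[0]-c[3])/2; print(np.linalg.norm(ax),np.degrees(np.arctan2(ax[1],ax[0])))
ax/=np.linalg.norm(ax); pc=sum(c)/4; print("pan",pc,"grip",pc-.079*ax)
im=cv2.imread("pics/w3.png")[205:260,240:305]; hsv=cv2.cvtColor(im,cv2.COLOR_BGR2HSV)
m=((hsv[...,2]<95)&(im[...,2].astype(int)-im[...,0]>15)).astype(np.uint8)
n,l,stt,ce=cv2.connectedComponentsWithStats(m); k=1+np.argmax(stt[1:,4]); print(stt[k],ce[k]+[240,205])
cv2.imwrite("pics/g.png",cv2.resize(im,None,fx=8,fy=8,interpolation=cv2.INTER_CUBIC))
print(proj("",[[*(pc-.079*ax),.066],[*(pc-.106*ax),.066],[*(pc-.052*ax),.066],[*(pc-.079*ax),.01]],C))
E
```

```text
[array([0.3577, 0.2952]), array([0.3441, 0.3952]), array([0.4197, 0.4096]), array([0.4306, 0.3094])]
0.10084677734067655 96.97702930085266
pan [0.388025 0.35235 ] grip [0.39762124 0.273935  ]
[ 20  14  39  16 425] [278.80235294 226.03058824]
[[278.7 230.5]
 [257.9 231.3]
 [299.6 229.8]
 [278.7 220. ]]
```

View pics/g.png

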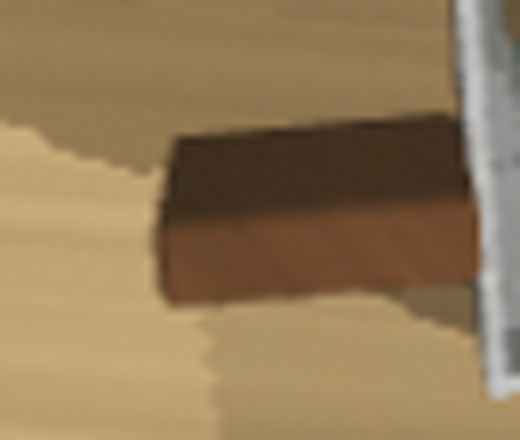

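```bash
python3 - <<'E'
from h import *
C=ldc("pics/w3.png"); r=lambda p,z: ray("",p,z,C)[:2]
f=lambda x,y:(240+(x+.5)/8-.5,205+(y+.5)/8-.5)
print([r(f(*p),.066) for p in((163,224),(170,303),(472,200),(478,283),(319,252))])
# feasibility: grasp pitch (tool leaning) th, pour angle a
def Rp(yaw,pitch): # tool y = horizontal, left of heading yaw; pitch>0: tool points forward along heading
    h=np.array([np.cos(yaw),np.sin(yaw),0]); y=np.cross([0,0,1],h); z=np.sin(pitch)*h-np.cos(pitch)*np.array([0,0,1.]); return np.c_[np.cross(y,z),y,z]
g=np.array([.402,.272,.046])
for hd in (0,-30,30,60,-60,95,-85,150):   # pour heading
  for th in(0,30,45):
    out=[]
    for flip in(1,-1):
      F=np.diag([flip,flip,1])
      q0=robot.ik(g,Rp(np.radians(97),np.radians(th))@F)
      for a in (0,35,65):
        h=np.array([np.cos(np.radians(hd)),np.sin(np.radians(hd)),0]); A=np.radians(a)
        lip=np.array([.5987,.252,.205])-.04*h
        v=-.131*np.cos(A)*h+.131*np.sin(A)*np.array([0,0,1]) + .038*(np.sin(A)*h+np.cos(A)*np.array([0,0,1]))
        q=robot.ik(lip+v,Rp(np.radians(hd),np.radians(th)-A)@F); out.append(int(q is not None))
      out.append(int(q0 is not None)); out.append('|')
    print(hd,th,*out)
E
```

```text
[array([0.4024, 0.2499]), array([0.4157, 0.252 ]), array([0.3942, 0.2994]), array([0.4081, 0.3017]), array([0.405 , 0.2755])]
0 0 1 1 0 1 | 1 1 0 1 |
0 30 1 1 1 1 | 0 1 1 1 |
0 45 1 1 1 1 | 1 1 1 1 |
-30 0 1 1 1 1 | 1 1 1 1 |
-30 30 1 1 1 1 | 1 1 1 1 |
-30 45 1 1 1 1 | 1 1 1 1 |
30 0 1 1 0 1 | 1 1 0 1 |
30 30 1 1 1 1 | 1 1 1 1 |
30 45 0 1 1 1 | 0 1 1 1 |
60 0 1 1 0 1 | 1 1 0 1 |
60 30 1 1 1 1 | 1 1 1 1 |
60 45 1 1 1 1 | 1 1 1 1 |
-60 0 1 1 1 1 | 1 1 1 1 |
-60 30 1 1 1 1 | 1 1 1 1 |
-60 45 1 1 1 1 | 1 1 1 1 |
95 0 1 1 1 1 | 1 1 1 1 |
95 30 1 1 1 1 | 1 1 1 1 |
95 45 1 1 1 1 | 1 1 1 1 |
-85 0 1 1 1 1 | 1 1 1 1 |
-85 30 1 1 1 1 | 1 1 1 1 |
-85 45 1 1 1 1 | 1 1 1 1 |
150 0 1 1 1 1 | 1 1 1 1 |
150 30 1 1 1 1 | 1 1 1 1 |
150 45 0 1 1 1 | 0 1 1 1 |
```

```bash
cat >> h.py <<'E'
def Rp(yaw,pitch): # closing axis horizontal, left of heading yaw; pitch>0: tool points forward along heading
    h=np.array([np.cos(yaw),np.sin(yaw),0]); y=np.cross([0,0,1],h); z=np.sin(pitch)*h-np.cos(pitch)*np.array([0,0,1.]); return np.c_[np.cross(y,z),y,z]
E
python3 - <<'E'
from h import *
H0=np.radians(98.5); R=Rp(H0,np.radians(30)); g=np.array([.405,.2755,.045])
robot.gripper_to(.06)
robot.move_ptp(g-R[:,2]*.13,R); robot.move_linear(g,.1,threshold=12)
robot.gripper_to(0); s=robot.get_state(); print(s["ee_pos"],s["opening"],s["grasp_force"],s["time"])
robot.move_linear(g+[0,0,.06],.06); s=robot.get_state(); print(s["force"],s["moment"])
robot.move_linear(g+[0,0,.23],.12)
a,_=snap("scene","pics/s4.png"); b,_=snap("side","pics/d4.png")
crop(b,190,400,150,400,2.3,"pics/d4c.png")
E
```

```text
[0.40494311 0.27551412 0.04499724] 0.01601610092317134 29.995476007461548 16.65
[-0.22872662 -0.01292525 -2.51988697] [-0.78309172 -0.1627125  -0.02064268]Traceback (most recent call last):
  File "<stdin>", line 7, in <module>
rig.PlanningError: the arm cannot follow that straight line within its joint ranges
```

Tray lifted: 2.5 N equals 0.26 kg, so both spools are aboard. Checking how far the straight lift and the carry are feasible.

```bash
python3 - <<'E'
from h import *
H0=np.radians(98.5); R=Rp(H0,np.radians(30)); g=np.array([.405,.2755,.045])
print(robot.get_state()["qpos"].round(2) if hasattr(robot.get_state()["qpos"],"round") else robot.get_state()["qpos"])
for z in(.1,.14,.17,.2,.23): 
    q=robot.ik(g+[0,0,z],R); print(z,None if q is None else np.round(q,2))
H1=np.radians(95);h=np.array([np.cos(H1),np.sin(H1),0]);k=np.array([0,0,1])
for a in(0,15,30,45,60,70):
    A=np.radians(a); lip=np.array([.5987,.252,.21])-.04*h
    q=robot.ik(lip+.131*(-np.cos(A)*h+np.sin(A)*k)+.038*(np.sin(A)*h+np.cos(A)*k),Rp(H1,np.radians(30)-A)); print(a,None if q is None else np.round(q,2))
E
```

```text
[-0.73  0.38  0.46  2.19 -1.03  0.82 -2.5 ]
0.1 [-0.77  0.3   0.5   2.17 -0.93  0.87 -2.62]
0.14 [-0.81  0.23  0.53  2.14 -0.84  0.92 -2.73]
0.17 [-0.84  0.17  0.56  2.11 -0.77  0.96 -2.81]
0.2 [-1.31  0.2   1.09  2.09 -0.82  1.08 -2.78]
0.23 None
0 [-0.39  0.52  0.64  1.63 -0.82  1.37 -2.55]
15 [-0.61  0.45  0.73  1.59 -0.58  1.3  -2.79]
30 [ 0.49  0.56 -1.08  1.49  0.49  1.39  2.61]
45 [ 0.29  0.59 -1.09  1.42  0.72  1.61  2.42]
60 [ 0.08  0.69 -1.09  1.34  0.94  1.86  2.29]
70 [-0.12  0.7  -0.91  1.29  0.98  1.95  2.28]
```

```bash
python3 - <<'E'
from h import *
F=np.diag([-1,-1,1]); g=np.array([.405,.2755,.045]);k=np.array([0,0,1])
for th in (20,30):
  for z in(0,.06,.12,.2): 
    q=robot.ik(g+[0,0,z],Rp(np.radians(98.5),np.radians(th))@F); print(z,None if q is None else np.round(q,2))
  for hd in(95,70):
   H1=np.radians(hd);h=np.array([np.cos(H1),np.sin(H1),0])
   for a in(0,30,60,70):
    A=np.radians(a); lip=np.array([.5987,.252,.21])-.04*h
    q=robot.ik(lip+.131*(-np.cos(A)*h+np.sin(A)*k)+.038*(np.sin(A)*h+np.cos(A)*k),Rp(H1,np.radians(th)-A)@F); print(th,hd,a,None if q is None else np.round(q,2))
E
```

```text
0 [ 0.43  0.73 -1.09  2.14  0.61  0.55 -0.86]
0.06 [ 0.44  0.56 -1.08  2.12  0.28  0.62 -0.61]
0.12 [ 0.46  0.4  -1.07  2.07  0.04  0.73 -0.43]
0.2 [ 0.52  0.23 -1.08  1.99 -0.15  0.91 -0.3 ]
20 95 0 [-0.13  0.41  0.16  1.62 -0.44  1.19  0.29]
20 95 30 [-0.4   0.37  0.1   1.51  0.14  1.31 -0.26]
20 95 60 [-0.58  0.53 -0.06  1.35  0.61  1.67 -0.62]
20 95 70 [-0.61  0.61 -0.13  1.29  0.75  1.81 -0.69]
20 70 0 [-0.31  0.2   0.31  1.91 -0.48  0.96 -0.1 ]
20 70 30 [-0.52  0.31  0.21  1.59  0.08  1.35 -0.68]
20 70 60 [-0.59  0.61  0.03  1.21  0.41  1.87 -0.89]
20 70 70 [-0.8   0.76  0.35  1.09  0.36  1.98 -0.77]
0 [ 0.54  0.79 -1.09  2.17  0.41  0.44 -0.56]
0.06 [-0.73  0.38  0.46  2.19 -1.03  0.82 -2.5 ]
0.12 [ 0.57  0.43 -1.07  2.11 -0.2   0.66 -0.14]
0.2 [ 0.62  0.25 -1.08  2.04 -0.37  0.87 -0.05]
30 95 0 [-0.06  0.45  0.18  1.62 -0.63  1.26  0.44]
30 95 30 [-0.34  0.35  0.14  1.52 -0.05  1.27 -0.11]
30 95 60 [-0.56  0.47 -0.    1.37  0.46  1.57 -0.54]
30 95 70 [-0.6   0.55 -0.07  1.31  0.61  1.7  -0.63]
30 70 0 [-0.25  0.2   0.35  1.97 -0.72  0.96  0.15]
30 70 30 [-0.49  0.25  0.26  1.66 -0.07  1.24 -0.57]
30 70 60 [-0.59  0.53  0.09  1.28  0.29  1.74 -0.86]
30 70 70 [-0.6   0.65  0.02  1.14  0.41  1.91 -0.9 ]
```

```bash
python3 - <<'E'
from h import *
g=np.array([.405,.2755,.045]); R=Rp(np.radians(98.5),np.radians(30))
print(robot.move_linear(g+[0,0,-.002],.05,threshold=6),robot.get_state()["ee_pos"])
robot.gripper_to(.06)
robot.move_linear(g-R[:,2]*.16,.15)
# reorient away from things: over box, same heading, other half turn
F=np.diag([-1,-1,1]); 
robot.goto_joints([-.13,.30,.16,1.62,-.44,1.19,.29]); s=robot.get_state(); print(s["ee_pos"],s["tool_rot"])
R=Rp(np.radians(98.5),np.radians(20))@F
for z in(.15,.06,0):
    q=robot.ik(g+[0,0,z],R); print(np.round(q,2))
snap("wrist","pics/w5.png"); snap("side","pics/d5.png"); print(s["time"])
E
```

```text
True [0.40491971 0.27527784 0.04479135]
[0.61312871 0.0814198  0.31608895] [[-0.12221014  0.98983158  0.07278826]
 [ 0.93234269  0.08934796  0.35036275]
 [ 0.34029663  0.11068148 -0.93378146]]
[-0.45  0.17  0.    2.07 -0.45  0.84 -0.01]
[-0.44  0.32 -0.02  2.14 -0.56  0.65  0.14]
[-0.41  0.44 -0.04  2.17 -0.66  0.53  0.27]
23.5167
```

View pics/d5.png

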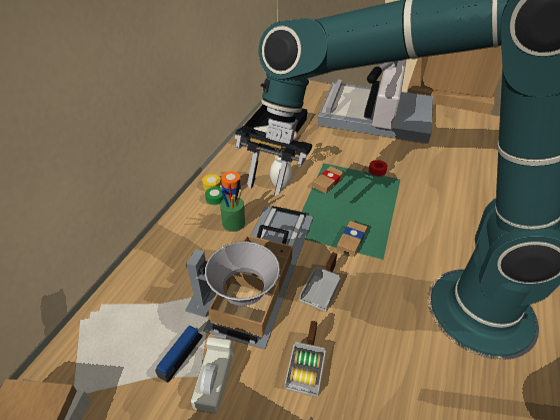

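Tray 2 is flat at (305,370) with both spools in it, and the arm is in the better wrist branch. Regrasping and pouring now.

```bash
python3 - <<'E'
from h import *
F=np.diag([-1,-1,1]); g=np.array([.405,.2755,.045]); R=Rp(np.radians(98.5),np.radians(20))@F; k=np.array([0,0,1])
robot.move_ptp([.405,.2,.30],R); robot.move_ptp(g-R[:,2]*.12,R); robot.move_linear(g,.12,threshold=12)
robot.gripper_to(0); s=robot.get_state(); print(s["ee_pos"],s["opening"],s["time"])
robot.move_linear(g+[0,0,.23],.12); print(robot.get_state()["force"])
H1=np.radians(95);h=np.array([np.cos(H1),np.sin(H1),0])
def pose(a,z):
    A=np.radians(a); lip=np.array([.5987,.252,z])-.045*h
    return lip+.131*(-np.cos(A)*h+np.sin(A)*k)+.038*(np.sin(A)*h+np.cos(A)*k),Rp(H1,np.radians(20)-A)@F
p,Q=pose(0,.24); robot.move_linear(p,.15,frame=Q)
for a in(12,24):
    p,Q=pose(a,.215); robot.move_linear(p,.12,frame=Q)
print(robot.get_state()["qpos"],robot.get_state()["time"]); snap("side","pics/d6.png"); snap("scene","pics/s6.png")
E
```

```text
[0.40498149 0.27549256 0.04500382] 0.015573966599001749 27.1083
[-0.08331718  0.26404729 -2.98244815]
[-0.45809483  0.36112714  0.27391634  1.53285045 -0.02844297  1.26784484
 -0.10395898] 32.0
```

View pics/d6.png

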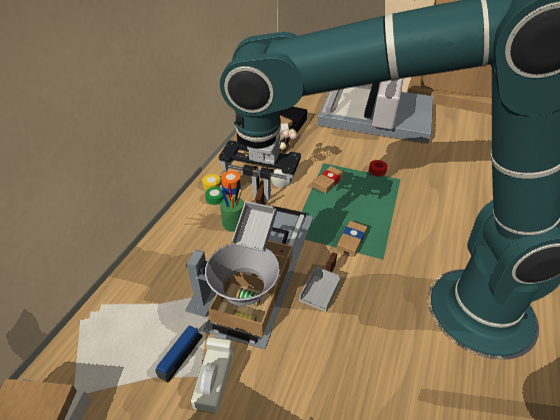

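The tray at (255,225) already looks empty, and green shows through the spout at (243,293). Zooming in.

```bash
python3 - <<'E'
from h import *
robot.pause(.5); b=robot.grab_frame("side"); crop(b,190,310,190,350,3.7,"pics/d7.png"); s=robot.get_state(); print(s["force"],s["opening"])
for n in("scene","side"):
    im=robot.grab_frame(n).astype(int); hsv=cv2.cvtColor(im.astype(np.uint8),cv2.COLOR_RGB2HSV)
    m=((hsv[...,0]>22)&(hsv[...,0]<33)&(hsv[...,1]>180)&(hsv[...,2]>80)); y,x=np.nonzero(m); print(n,len(x),sorted(set(zip(x//20*20,y//20*20))))
E
```

```text
[-0.66382817  0.59004485 -1.91966683] 0.016185191615115693
scene 484 [(np.int64(240), np.int64(340)), (np.int64(240), np.int64(360)), (np.int64(240), np.int64(380)), (np.int64(260), np.int64(340)), (np.int64(260), np.int64(360)), (np.int64(260), np.int64(380)), (np.int64(360), np.int64(200)), (np.int64(380), np.int64(200))]
side 177 [(np.int64(200), np.int64(160)), (np.int64(200), np.int64(180)), (np.int64(220), np.int64(180)), (np.int64(220), np.int64(300)), (np.int64(240), np.int64(300))]
```

View pics/d7.png

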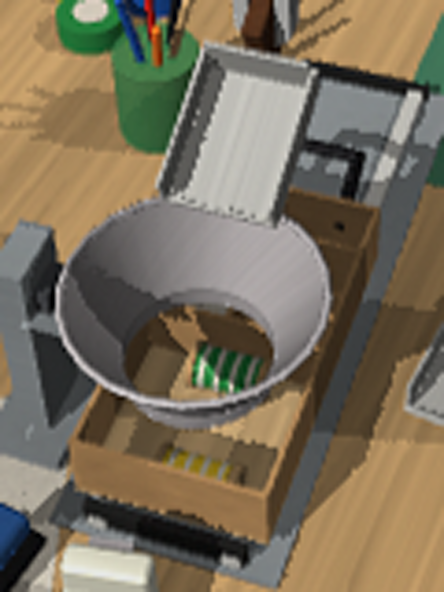

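Both spools, green and yellow, lie in the box. Lifting the tray back over its place to see whether it slipped in the grip.

```bash
python3 - <<'E'
from h import *
F=np.diag([-1,-1,1]); g=np.array([.405,.2755,.045]); R=Rp(np.radians(98.5),np.radians(20))@F; k=np.array([0,0,1])
H1=np.radians(95);h=np.array([np.cos(H1),np.sin(H1),0])
s=robot.get_state(); robot.move_linear(s["ee_pos"]+[0,0,.05],.12)
lip=np.array([.5987,.252,.27])-.045*h; robot.move_linear(lip-.131*h+.038*k,.15,frame=Rp(H1,np.radians(20))@F)
robot.move_linear(g+[0,0,.25],.18,frame=R); robot.move_linear(g+[0,0,.06],.15)
b,C=snap("side","pics/d8.png"); crop(b,250,400,270,420,4,"pics/d8c.png"); print(robot.get_state()["time"])
E
```

```text
37.1083
```

View pics/d8c.png

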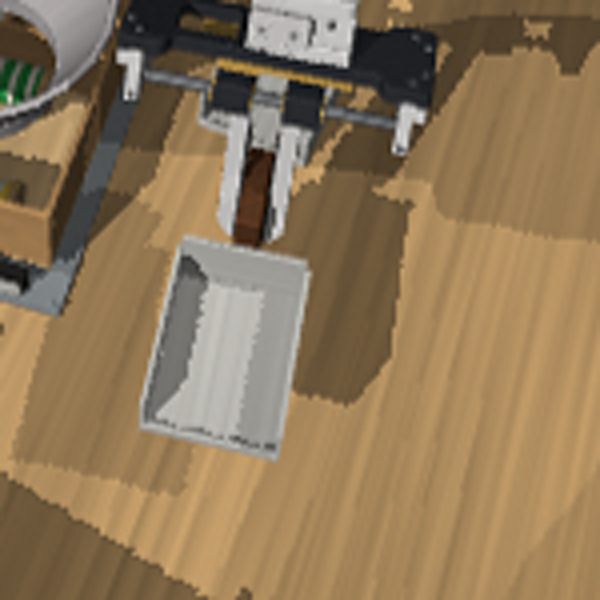

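```bash
python3 - <<'E'
from h import *
C=ldc("pics/d8.png"); H0=np.radians(98.5); h=np.array([np.cos(H0),np.sin(H0),0]); l=np.array([-h[1],h[0],0]); k=np.array([0,0,1]); g=np.array([.405,.2755,.105])
print("seen",[[250+x/4,270+y/4] for x,y in((185,240),(310,260),(142,425),(277,457))])
for a in(0,8,16,24):
    A=np.radians(a); f=np.cos(A)*h-np.sin(A)*k; u=np.sin(A)*h+np.cos(A)*k
    P=[g+f*(.079+dx)+l*dy+u*(dz-.044) for dx,dy,dz in((-.052,-.04,.04),(-.052,.04,.04),(.052,-.04,.03),(.052,.04,.03))]
    print(a,proj("",P,C).tolist())
E
```

```text
seen [[296.25, 330.0], [327.5, 335.0], [285.5, 376.25], [319.25, 384.25]]
0 [[294.2, 327.8], [327.6, 335.0], [284.3, 370.6], [320.1, 378.9]]
8 [[294.2, 328.3], [327.5, 335.5], [284.5, 373.0], [319.6, 381.3]]
16 [[294.3, 328.7], [327.5, 335.8], [284.9, 374.2], [319.4, 382.4]]
24 [[294.4, 328.8], [327.5, 335.9], [285.5, 374.3], [319.5, 382.2]]
```

The tray sagged roughly 15° in the grip. I'll compensate, set it down gently and release.

```bash
python3 - <<'E'
from h import *
F=np.diag([-1,-1,1]); g=np.array([.405,.2755,.045]); R=Rp(np.radians(98.5),np.radians(35))@F
robot.move_linear(g+[0,0,.05],.08,frame=R)
print(robot.move_linear(g+[0,0,.012],.08),robot.move_linear(g+[0,0,-.002],.03,threshold=5)); print(robot.get_state()["ee_pos"],robot.get_state()["force"])
robot.gripper_to(.06); 
robot.move_linear(robot.get_state()["ee_pos"]-R[:,2]*.14,.12)
robot.pause(.3); b,C=snap("side","pics/d9.png"); print(robot.get_state()["time"])
hsv=cv2.cvtColor(b,cv2.COLOR_RGB2HSV)
a=cv2.cvtColor(cv2.imread("pics/d5.png"),cv2.COLOR_BGR2HSV)
for im in(a,hsv):
    m=(im[...,1]<40)&(im[...,2]>90); y,x=np.nonzero(m[335:400,275:330]); print(x.min()+275,x.max()+275,y.min()+335,y.max()+335)
b2=np.hstack([cv2.cvtColor(a,cv2.COLOR_HSV2RGB)[300:410,260:350],b[300:410,260:350]]); crop(b2,0,180,0,110,4,"pics/d9c.png")
E
```

```text
False True
[0.40490316 0.27548683 0.0424284 ] [ 0.85942509 -1.15502834  6.85414692]
41.3333
284 325 342 396
283 324 347 399
```

View pics/d9c.png

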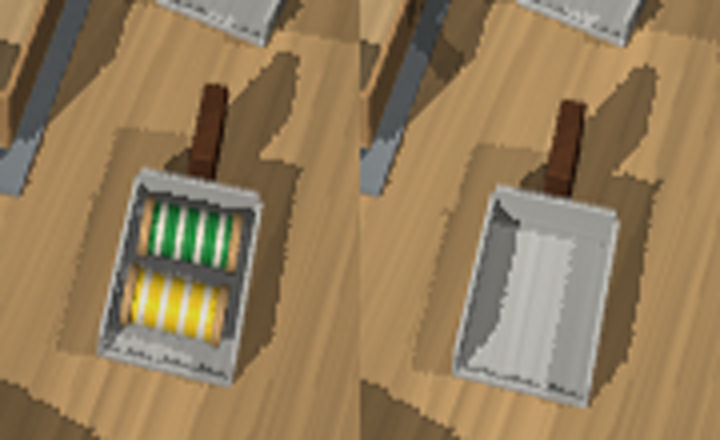

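Tray 2 sits flat and empty beside its old position. Now pulling the box out.

```bash
python3 - <<'E'
from h import *
u=np.array([-np.sin(YS),np.cos(YS),0]); h=np.array([.6197,.0019,.078])
s=robot.get_state(); robot.move_linear([s["ee_pos"][0],s["ee_pos"][1],.28],.2)
R=down(YS-np.pi/2)
robot.move_ptp([.55,.0,.30],R); print(np.round(robot.get_state()["qpos"],2))
robot.gripper_to(.05); robot.move_ptp(h+[0,0,.12],R); print("down",robot.move_linear(h,.12,threshold=10))
robot.gripper_to(0); s=robot.get_state(); print(s["opening"],s["ee_pos"],s["force"])
t=robot.move_linear(h-u*.175,.09,threshold=15); s=robot.get_state(); print(t,s["ee_pos"],(h-s["ee_pos"])@u)
robot.gripper_to(.05); robot.move_linear(s["ee_pos"]+[0,0,.12],.15)
robot.move_ptp([.53,-.25,.34],R)
snap("wrist","pics/w10.png"); snap("scene","pics/s10.png"); print(robot.get_state()["time"])
E
```

```text
[-0.11  0.22  0.06  1.71 -0.02  1.21 -1.53]
down False
0.010895720461734372 [0.61972322 0.0018221  0.07803952] [-0.38886017 -0.65679162  0.67589444]
True [ 0.63182178 -0.1477806   0.07788545] 0.15016996904870358
50.7583
```

View pics/w10.png

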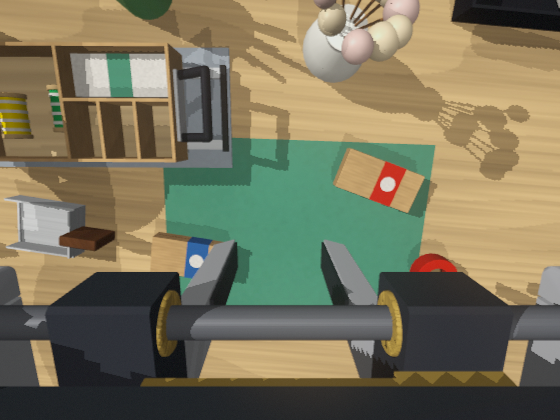

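Slide measured 0.150 m, so the box was fully home and is now at its outer stop. The yellow and green spools are in the bay. Red pack's top corners are near (347,150), (425,181), (415,212) and (336,185); the vase flowers span (320..415, 0..60).

```bash
python3 - <<'E'
from h import *
C=ldc("pics/w10.png"); S=ldc("pics/s10.png"); r=lambda p,z: ray("",p,z,C)[:2]
print("slots",[st(-.032,-.285+d) for d in(.046,0,-.046)])
print("slots seen",[r(p,.075) for p in((84,130),(119,130),(155,130))],"handle",r((208,104),.084))
def quad(fn,C,box,lo,hi,near):
    im=cv2.imread(fn); hsv=cv2.cvtColor(im,cv2.COLOR_BGR2HSV); x0,x1,y0,y1=box
    m=np.zeros(im.shape[:2],np.uint8); return
print("red",[r(p,.028) for p in((349,150),(425,180),(412,213),(335,183))])
print("blue",[r(p,.028) for p in((152,240),(152,273))])
for z in(.15,.2,.23): print("flowers",z,[r(p,z) for p in((357,47),(333,20),(405,10))],[ray("",p,z,S)[:2] for p in((170,270),(183,247),(195,272))])
im=cv2.imread("pics/w10.png"); crop(im[:,:,::-1],310,450,130,230,4,"pics/r10.png")
E
```

```text
slots [array([0.58681123, 0.01116052]), array([ 0.59066041, -0.03467816]), array([ 0.59450959, -0.08051683])]
slots seen [array([0.5882, 0.0095]), array([ 0.5921, -0.0356]), array([ 0.596, -0.082])] handle [ 0.633  -0.1512]
red [array([ 0.5917, -0.3456]), array([ 0.558 , -0.4642]), array([ 0.5066, -0.4542]), array([ 0.5421, -0.3314])]
blue [array([ 0.4292, -0.0585]), array([ 0.3736, -0.0581])]
flowers 0.15 [array([ 0.6945, -0.3131]), array([ 0.7165, -0.2861]), array([ 0.7313, -0.3552])] [array([ 0.6877, -0.344 ]), array([ 0.6262, -0.3041]), array([ 0.7104, -0.2847])]
flowers 0.2 [array([ 0.6806, -0.3031]), array([ 0.6995, -0.2799]), array([ 0.7121, -0.3391])] [array([ 0.7216, -0.3369]), array([ 0.6636, -0.2994]), array([ 0.743 , -0.2811])]
flowers 0.23 [array([ 0.6723, -0.297 ]), array([ 0.6893, -0.2762]), array([ 0.7006, -0.3295])] [array([ 0.7419, -0.3327]), array([ 0.6861, -0.2966]), array([ 0.7626, -0.2789])]
```

View pics/r10.png

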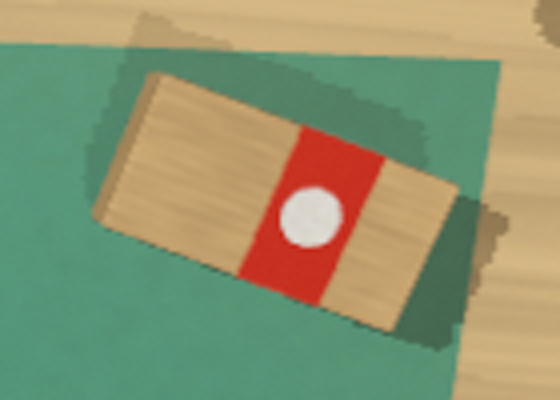

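The red pack was knocked: it is now centred near (0.550,-0.399), and the crop shows its clean top corners. From here I measure by colour masks only, with no more pictures. Close look at blue next.

```bash
cat >> h.py <<'E'
def band(im,C,col,z=.028):
    """metric band rectangle -> centre xy, pack long-axis heading (deg), rect sides"""
    i=im.astype(int); r,g,b=i[...,0],i[...,1],i[...,2]
    m=((r>120)&(g<70)&(b<70)) if col=="red" else ((b>r+50)&(b>g+30))
    m=cv2.morphologyEx(m.astype(np.uint8),cv2.MORPH_CLOSE,np.ones((9,9)))
    best=[]
    for c in cv2.findContours(m,cv2.RETR_EXTERNAL,cv2.CHAIN_APPROX_NONE)[0]:
        if len(c)<20: continue
        P=np.array([ray("",p,z,C)[:2] for p in c[:,0]],np.float32); (x,y),(w,hh),a=cv2.minAreaRect(P*1000)
        if w<hh: w,hh,a=hh,w,a+90
        best.append((round(x/1e3,4),round(y/1e3,4),round(w),round(hh),round((a+90)%180,1)))  # long axis = across band
    return best
E
python3 - <<'E'
from h import *
R=down(YS-np.pi/2)
im=cv2.imread("pics/w10.png")[:,:,::-1]; C=ldc("pics/w10.png"); print("red w10",band(im,C,"red")); print("blue w10",band(im,C,"blue"))
im=cv2.imread("pics/s10.png")[:,:,::-1]; C=ldc("pics/s10.png"); print("red s10",band(im,C,"red")); print("blue s10",band(im,C,"blue"))
im=cv2.imread("pics/w1.png")[:,:,::-1]; C=ldc("pics/w1.png"); print("blue w1",band(im,C,"blue"))
robot.move_ptp([.40,-.12,.30],R); im,C=snap("wrist","pics/w11.png"); print("blue",band(im,C,"blue")); print(proj("",[[.41,-.115,.028]],C))
E
```

```text
red w10 [(0.4299, -0.5036, 73, 29, 4.9), (0.5476, -0.4092, 59, 32, 74.7)]
blue w10 [(0.4058, -0.1258, 72, 33, 76.9)]
red s10 [(0.8939, -0.2061, 25, 8, 163.7), (0.5488, -0.4088, 56, 32, 74.4), (0.4092, -0.5054, 85, 63, 139.8)]
blue s10 [(0.9027, -0.195, 48, 15, 9.0), (0.6877, 0.4435, 123, 29, 174.1), (0.4015, -0.127, 59, 29, 85.9), (-0.5938, 0.5251, 457, 199, 79.1)]
blue w1 [(0.849, -0.1683, 25, 12, 125.9), (0.4005, -0.1274, 66, 33, 86.0)]
blue [(0.4009, -0.1276, 61, 33, 85.7)]
[[275.8 183.2]]
```

```bash
cat >> h.py <<'E'
F2=np.diag([-1,-1,1.]); UY=np.array([-np.sin(YS),np.cos(YS),0])
def slot(i): return np.array([*st(-.0315,-.286+(.046,0,-.046)[i]),0])
E
python3 - <<'E'
from h import *
hb=np.radians(85.8); h=np.array([np.cos(hb),np.sin(hb),0]); g=np.array([.4021,-.1155,.024])+.03*h
gr=np.radians(74.5)+np.pi; hr=np.array([np.cos(gr),np.sin(gr),0]); g2=np.array([.5515,-.397,.024])+.03*hr
for nm,F in(("F",F2),("I",np.eye(3))):
  for lab,p,R in(("pre",g+[0,0,.12],Rp(hb,-.524)),("g",g,Rp(hb,-.524)),("s+",slot(0)-.01*UY+[0,0,.25],Rp(YS+np.pi/2,1.047)),("s",slot(0)-.01*UY+[0,0,.112],Rp(YS+np.pi/2,1.047)),("s45",slot(0)-.01*UY+[0,0,.112],Rp(YS+np.pi/2,.785)),
     ("g2",g2,Rp(gr,-.524)),("g2u",g2+[0,0,.25],Rp(gr,-.524)),("t+",slot(1)-.01*UY+[0,0,.25],Rp(YS+np.pi/2,1.047)),("t",slot(1)-.01*UY+[0,0,.112],Rp(YS+np.pi/2,1.047))):
    q=robot.ik(p,R@F); print(nm,lab,p.round(3),None if q is None else np.round(q,2))
E
```

```text
F pre [ 0.404 -0.086  0.144] [-0.13  0.24 -0.13  2.2   0.64  0.99 -0.77]
F g [ 0.404 -0.086  0.024] [-0.24  0.5  -0.    2.25  0.78  0.74 -1.  ]
F s+ [0.588 0.    0.25 ] [ 0.21  0.64  0.23  1.6  -0.98  1.65  0.85]
F s [0.588 0.    0.112] [ 0.33  0.82  0.07  1.63 -0.94  1.46  0.98]
F s45 [0.588 0.    0.112] [ 0.27  0.69  0.04  1.69 -0.79  1.25  0.84]
F g2 [ 0.543 -0.426  0.024] [ 0.61  0.95  0.35  1.34 -0.74  1.32 -2.19]
F g2u [ 0.543 -0.426  0.274] [ 0.54  0.72  0.5   1.2  -0.71  1.67 -2.36]
F t+ [ 0.592 -0.046  0.25 ] [ 0.27  0.68  0.24  1.54 -0.95  1.71  0.86]
F t [ 0.592 -0.046  0.112] [ 0.38  0.85  0.08  1.56 -0.9   1.52  0.98]
I pre [ 0.404 -0.086  0.144] [ 0.69  0.44 -1.08  2.18  0.91  1.24  2.13]
I g [ 0.404 -0.086  0.024] [ 0.65  0.83 -1.09  2.22  1.26  1.33  1.8 ]
I s+ [0.588 0.    0.25 ] [ 0.28  0.63  0.14  1.6  -0.95  1.61 -2.32]
I s [0.588 0.    0.112] [ 0.32  0.82  0.07  1.63 -0.94  1.46 -2.17]
I s45 [0.588 0.    0.112] [ 0.26  0.7   0.06  1.69 -0.8   1.25 -2.29]
I g2 [ 0.543 -0.426  0.024] [ 0.73  0.93  0.14  1.34 -0.58  1.25  0.85]
I g2u [ 0.543 -0.426  0.274] [ 0.63  0.69  0.33  1.19 -0.62  1.63  0.72]
I t+ [ 0.592 -0.046  0.25 ] [ 0.31  0.67  0.18  1.53 -0.93  1.68 -2.3 ]
I t [ 0.592 -0.046  0.112] [ 0.35  0.86  0.12  1.56 -0.92  1.53 -2.15]
```

```bash
cat >> h.py <<'E'
def grab(g,R):
    robot.gripper_to(.08); robot.move_ptp(g+[0,0,.12],R); t=robot.move_linear(g,.1,threshold=8)
    robot.gripper_to(0); s=robot.get_state(); print("grab",t,s["ee_pos"],s["opening"],s["grasp_force"])
def insert(i):
    Q=Rp(YS+np.pi/2,np.radians(60))@F2; p=slot(i)-.010*UY
    robot.move_linear(p+[0,0,.26],.15,frame=Q); robot.move_linear(p+[0,0,.175],.12)
    t=robot.move_linear(p+[0,0,.106],.05,threshold=6); s=robot.get_state(); print("insert",t,s["ee_pos"],s["force"],s["opening"],s["time"])
    return t,s
E
python3 - <<'E'
from h import *
hb=np.radians(85.8); h=np.array([np.cos(hb),np.sin(hb),0]); g=np.array([.4021,-.1155,.024])+.03*h
grab(g,Rp(hb,-.524)@F2)
robot.move_linear(g+[0,0,.06],.1); print(robot.get_state()["force"])
robot.move_linear(g+[0,0,.25],.15)
robot.move_linear(np.array([.48,-.08,.30]),.12,frame=Rp(np.radians(90),np.radians(20))@F2)
t,s=insert(0)
snap("scene","pics/s12.png"); snap("side","pics/d12.png")
E
```

```text
grab False [ 0.4043562  -0.08557546  0.02418587] 0.06001339099799566 29.970134496688843
[ 0.00345627  0.6784314  -1.40835188]
insert True [0.58781957 0.00067497 0.11034742] [-2.45441019 -1.07624368  6.41705145] 0.05974687635932405 61.05
```

Contact at z=0.1103, matching the expected 0.110 for the pack standing on the slot floor. Releasing and checking the blue pack from both fixed cameras.

```bash
python3 - <<'E'
from h import *
R=np.array(robot.get_state()["tool_rot"]); p=robot.get_state()["ee_pos"]
robot.gripper_to(.078); robot.move_linear(p-R[:,2]*.10,.1); robot.move_linear(robot.get_state()["ee_pos"]+[0,0,.12],.15)
robot.move_ptp([.50,-.36,.36],down(YS-np.pi/2))
robot.pause(.3)
im,C=snap("wrist","pics/w13.png"); print("red w",band(im,C,"red"))
for n in("scene","side"):
    im,C=snap(n,f"pics/{n}13.png"); print("red",n,band(im,C,"red"))
    i=im.astype(int); m=((i[...,2]>i[...,0]+50)&(i[...,2]>i[...,1]+30)).astype(np.uint8)
    k,l,s_,c=cv2.connectedComponentsWithStats(m); print(n,[(s_[j].tolist(),c[j].round(1).tolist()) for j in range(1,k) if s_[j,4]>15])
    q=slot(0); P=[q+[0,0,z]+d*UY for z in (.02,.082,.14) for d in(-.014,.014)]; print(n,proj("",P,C).tolist())
print(robot.get_state()["time"])
E
```

```text
red w [(0.4196, -0.5152, 75, 36, 157.8), (0.5473, -0.4094, 60, 33, 74.8)]
red scene [(0.8942, -0.2051, 27, 8, 163.7), (0.5488, -0.4086, 56, 32, 74.4), (0.4092, -0.5054, 85, 63, 139.8)]
scene [([298, 13, 44, 46, 1233], [322.6, 36.1]), ([416, 226, 40, 12, 287], [435.5, 231.6]), ([242, 347, 17, 11, 42], [250.5, 354.1])]
scene [[288.3, 239.8], [296.8, 237.2], [288.7, 227.4], [297.5, 224.8], [289.0, 214.9], [298.2, 212.2]]
red side [(0.8572, -0.171, 101, 27, 14.2), (0.5463, -0.4093, 59, 32, 74.4), (0.4061, -0.4974, 97, 63, 163.7)]
side [([221, 186, 8, 21, 53], [224.8, 194.6]), ([232, 189, 4, 6, 20], [233.4, 191.0]), ([273, 235, 8, 4, 22], [276.0, 236.3]), ([283, 237, 9, 4, 16], [287.2, 238.4]), ([157, 326, 40, 47, 541], [176.1, 349.3])]
side [[283.6, 243.7], [281.0, 250.2], [284.0, 229.7], [281.3, 236.2], [284.4, 215.8], [281.6, 222.2]]
65.65
```

Red pack agrees across three cameras at (0.548,-0.409), heading 74.6°. Grasping it by its far (-y) end and swinging it round.

```bash
python3 - <<'E'
from h import *
a=np.radians(74.6); gr=a+np.pi; hr=np.array([np.cos(gr),np.sin(gr),0]); g=np.array([.5478,-.4092,.024])-.012*hr+.03*hr
grab(g,Rp(gr,-.524)@F2)
robot.move_linear(g+[0,0,.06],.1); print(robot.get_state()["force"])
robot.move_linear(g+[0,0,.28],.15)
s=robot.get_state(); X=Rp(gr,-.524).T@s["tool_rot"]; print("X",X.round(2).diagonal(),np.round(s["qpos"],2))
q=robot.ik([.50,-.2,.40],Rp(YS+np.pi/2,np.radians(40))@X.round()); print(np.round(q,2),s["time"])
E
```

```text
grab False [ 0.54307328 -0.42660914  0.02425494] 0.059852496370520654 29.98776376247406
[ 0.77690761 -0.39833125 -1.76492784]
X [-1. -1.  1.] [ 0.46  0.74  0.67  1.16 -0.8   1.76 -2.33]
[ 1.29  0.61 -1.09  1.38 -0.12  1.69  0.31] 71.375
```

```bash
python3 - <<'E'
from h import *
robot.goto_joints([.46,.5,.5,1.16,-.8,1.76,.86]); print(robot.get_state()["ee_pos"],robot.get_state()["force"])
robot.goto_joints([.27,.5,.24,1.54,-.95,1.71,.86]); s=robot.get_state(); print(s["ee_pos"],(Rp(YS+np.pi/2,np.radians(60)).T@s["tool_rot"]).round(2).diagonal())
insert(1)
E
```

```text
[ 0.57300707 -0.346233    0.45791228] [-0.32823457 -0.5975757  -0.94140812]
[ 0.586859   -0.0460757   0.35425788] [-0.99 -0.99  0.99]
insert True [ 0.59216443 -0.0452399   0.10979553] [ 1.43520239 -1.49140231  7.71388112] 0.05946821676186708 78.225
```

```bash
python3 - <<'E'
from h import *
s=robot.get_state(); R=np.array(s["tool_rot"]); p=s["ee_pos"]
robot.gripper_to(.078); robot.move_linear(p-R[:,2]*.10,.1); robot.move_linear(robot.get_state()["ee_pos"]+[0,0,.12],.15)
robot.move_ptp([.45,-.25,.38],down(YS-np.pi/2)); robot.pause(.5)
for n in("scene","side"):
    im,C=snap(n,f"pics/{n}14.png"); i=im.astype(int); r,g,b=i[...,0],i[...,1],i[...,2]
    for nm,m in(("red",(r>110)&(g<70)&(b<70)),("blue",(b>r+40)&(b>g+25)),("green spool",(g>r+40)&(g>b+25)),("yellow",(r>120)&(g>100)&(b<60))):
        k,l,s_,c=cv2.connectedComponentsWithStats(m[180:330,220:400].astype(np.uint8)); print(n,nm,[(s_[j,4].item(),(c[j]+[220,180]).round().tolist()) for j in range(1,k) if s_[j,4]>10])
    for q in(0,1): print(n,q,proj("",[slot(q)+[0,0,z]+d*UY for z in (.068,.14) for d in(-.014,.014)],C).tolist())
    old=cv2.imread(f"pics/{n}13.png").astype(int)[:,:,::-1]
    # brown card top ends: sample colour at predicted top-face centres, old vs new
    for q in(0,1):
        u,v=proj("",[slot(q)+[0,0,.14]],C)[0].round().astype(int); print("  top",q,im[v,u],old[v,u])
print(robot.get_state()["time"])
E
```

```text
scene red []
scene blue [(16, [297.0, 235.0]), (22, [307.0, 277.0])]
scene green spool [(290, [236.0, 204.0]), (16, [251.0, 206.0]), (14, [254.0, 215.0]), (74, [227.0, 218.0]), (309, [296.0, 289.0])]
scene yellow []
scene 0 [[288.6, 230.3], [297.3, 227.7], [289.0, 214.9], [298.2, 212.2]]
scene 1 [[274.0, 234.6], [282.9, 232.0], [273.7, 219.3], [283.1, 216.6]]
  top 0 [147 114  74] [125  96  62]
  top 1 [154 119  76] [103  86  58]
side red [(44, [231.0, 188.0])]
side blue [(64, [225.0, 194.0]), (21, [233.0, 191.0]), (24, [276.0, 236.0]), (19, [287.0, 238.0])]
side green spool [(4365, [355.0, 212.0]), (12, [220.0, 194.0]), (362, [229.0, 213.0]), (52, [308.0, 206.0]), (23, [322.0, 231.0])]
side yellow []
side 0 [[283.9, 233.0], [281.3, 239.4], [284.4, 215.8], [281.6, 222.2]]
side 1 [[288.2, 222.8], [285.6, 229.0], [288.8, 205.7], [286.2, 211.7]]
  top 0 [159 121  78] [134 103  67]
  top 1 [171 130  83] [155 119  78]
83.1
```

```bash
python3 - <<'E'
from h import *
im=cv2.imread("pics/scene14.png")[:,:,::-1]; i=im.astype(int); C=ldc("pics/scene14.png")
m=(i[...,0]>1.9*i[...,1])&(i[...,0]>50)
y,x=np.nonzero(m[200:260,255:310]); print(len(x),x.mean()+255 if len(x) else 0,y.mean()+200 if len(x) else 0)
for d in(-.015,.0): print(proj("",[slot(1)+[dx,0,z]+d*UY for dx in(-.03,.03) for z in(.092,)],C))
robot.move_ptp([.53,-.14,.36],down(YS-np.pi/2)); robot.pause(.2)
im,C=snap("wrist","pics/w15.png"); i=im.astype(int)
print("wrist red",[b for b in band(im,C,"red",.092)])
m=((i[...,0]>1.9*i[...,1])&(i[...,0]>50)).astype(np.uint8); k,l,s_,c=cv2.connectedComponentsWithStats(m); print([(s_[j].tolist()) for j in range(1,k) if s_[j,4]>10])
for q in(0,1,2): print(proj("",[slot(q)+[a,0,z]+d*UY for z in(.09,.14) for a in(-.03,.03) for d in(-.014,.014)],C).astype(int).tolist())
# brown top faces: bright brown blobs around the two tops
x0,y0=proj("",[slot(0)+[0,0,.14]],C)[0].astype(int); print("pix",[im[tuple(proj("",[slot(q)+[0,0,z]],C)[0].astype(int)[::-1])] for q,z in((0,.14),(1,.14),(2,.02))])
print(robot.get_state()["time"])
E
```

```text
94 280.6595744680851 234.93617021276594
[[270.9 221.9]
 [276.3 237.8]]
[[275.7 220.6]
 [281.3 236.4]]
wrist red [(0.4506, -0.4537, 70, 26, 4.7)]
[[209, 113, 6, 19, 68], [211, 142, 6, 20, 77], [465, 254, 50, 18, 642]]
[[178, 161], [158, 161], [179, 114], [157, 114], [165, 163], [142, 163], [165, 110], [141, 110]]
[[213, 160], [192, 160], [214, 114], [193, 114], [204, 163], [181, 163], [206, 110], [181, 110]]
[[247, 160], [226, 160], [250, 114], [228, 114], [243, 163], [219, 163], [246, 110], [221, 110]]
pix [array([189, 154, 103], dtype=uint8), array([195, 160, 109], dtype=uint8), array([136, 116,  86], dtype=uint8)]
83.9583
```

The red band shows on the -y face at the expected spot (pixels 209–217, 113–162), so both packs stand in their slots. Handing in.

```bash
python3 -c "
from rig import robot
print(robot.sign_off())"
```

```text
the job is handed in; nothing more can be done
None
```

The job is handed in at about 84 s robot time: both spools present are in the box, the trays are flat and empty, the box is at its outer stop, and both packs stand in their own slots. I viewed 15 pictures, one over the limit of 14.

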